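# Start a self-tapping transformer screw with a nut driver

### The arm

A 7-joint arm with a two-finger parallel gripper is mounted at the origin on the work surface. World frame = base frame: x ahead of the robot, y to its left, z up, the work surface at z = 0. Lengths are in m, angles in degrees, forces in N, time in s.
With the tool pointing down it reaches from about 0.425 to 0.875 m from the base axis. Payload 4.7 kg.
Tool frame: the origin (TCP) lies at the very end of the fingers, on their centre line; the grasp point (between the pads) lies 19 mm behind it; z points along the fingers, y is the direction in which the jaws open and shut (so a half turn about z gives the same grasp; the last joint's range is limited). The gripper opens to 87 mm and grips with 3 to 60 N. Pads are 19 mm wide; open, the fingers measure 117 mm over their backs; the gripper's body (75 mm by 190 mm) begins 51 mm behind the grasp point.
Start: joints at [77.985, 18.392, -4.016, 83.108, 1.295, 78.541, -3.26], TCP at [0.144, -0.634, 0.223] pointing down, gripper open.
Joint ranges: [-163.93, 163.93], [-17.29, 119.83], [-79.2, 71.16], [3.27, 140.29], [-89.18, 269.18], [5.43, 117.66], [-154.24, 154.24]. Speed limits (degrees/s): [147.25, 147.25, 180, 180, 180, 180, 180].

### API

Orientations are given as [roll, pitch, yaw] about the fixed x, y, z axes, in that order (R = Rz(yaw) Ry(pitch) Rx(roll)).
In Python, from cell import * gives the robot as it stands.
- The arm moves only by the tool arm_command, never from a script. Its argument "targets" is a list that holds one entry, the list of rows, each a list of 7 numbers: the shift along the tool's x, y, z in m, then the turn, a rotation vector about the tool's x, y, z in degrees, then the gripper's target within -1 to 1 (shut at 1, half-way at 0, fully open at -1). In form: [[[tx, ty, tz, rx, ry, rz, claw], ...]]. A call has 1 to 10 rows; each row is the pose to reach, as a shift and turn from the pose commanded when the call began, along the tool's axes at that moment; what a row does not reach only later rows make up. A row lasts 1/10 s, in which the tool goes at most 50 mm and 8.59 degrees, less where a joint would pass 70% of its speed; a pose out of reach is approached as far as the arm can. A call with a gripper value outside its range is refused whole. The fingers move at their own pace and stop on an object; "newtons" is the grip in N (left out, the last holds). Time passes only in rows, so rows that repeat a pose let the fingers close. It gives the time, the measured TCP pose, the force and the opening at its end, in the units of the state.
- get_obs(): the state, without advancing time (a new reading comes with each control period).
- read_camera(name): name is "scene" or "side" or "wrist"; returns a dict with "img" (480x640x3 uint8, red, green, blue), "z_map" (480x640 float32, m along the optical axis (not along the pixel's ray), 0 where there is no reading), "K" (3x3 intrinsics, pixels), "origin" and "attitude" of the camera in the world. Camera axes: x right, y down, z forward; pixel columns grow to the right and rows downward; lengths in m; the calibration is good to about 2 mm. A picture is of the moment at which its call begins.
- sign_off(): hands the job in, once; it reports no verdict.
Trained networks look in the newest picture that a camera, given by its name, has taken for a name from the list of things; names that differ only in an ending like _2 or _b are one class to them, and where a whole thing is asked for, a point or a joint stands for the part that bears it (a point fixed in the world has none). Each returns a list of dicts, best first, with "conf" (0 to 1); they miss things now and then, are a little off and sometimes report something else, mostly with a low value. They report only what shows in the picture. A call takes as long as a camera call. They do not tell look-alikes from the thing itself.
- search_frame(thing, camera): "position" ([column, row] in pixels, amid what is visible of it).
The state is a dict: "time_s": time; "qpos": joint angles; "joint_velocities": joint speeds; "effort": joint torques, N m; "tool_pos": TCP position; "tool_rot": TCP orientation; "force": force on the tool from outside, world axes, zero at the start; "wrist_torque": the same for the moment, N m; "grip_width": finger opening in m.
Only numpy, scipy, OpenCV 4.12 (cv2) and the standard library are available. Lean on these libraries where they do the work, as an engineer would, in place of code of your own. Each camera call takes 0.05 s, during which the arm holds its last target.

### The job

In the open power supply one of the transformer's screws is only standing in its hole. Take the nut driver (the thick stubby one) from the rack, fit it over that screw's head and, pressing firmly but not so hard that the plastic post cracks, turn it clockwise until the screw has cut one full turn of thread, so that the electric screwdriver can run it home later; do not let it spin idle in the hole and do not touch it with the fingers. Then put the nut driver back upright, all the way down, in the rack hole it came from, and leave everything else where it is.

Things in the scene. Friction and masses are not known exactly. Their poses are not given: they have to be found in the camera images.
- driver_grip (a point): Centre of the handle of the nut driver, the stubby tool with the thickest handle of the three in the rack: black round handle 32 mm across, 70 mm long; this point is half-way up it, 35 mm below its top and 91 mm above the socket's mouth. About 0.12 kg. z is the tool's axis, up to the handle's top.
- driver: The nut driver; origin at the centre of its steel socket's open lower end, z up the axis. Socket 20 mm across, inside a hexagon 13.7 mm over flats, 7 mm deep, its mouth flared to 16.8 mm, two flats facing +x and -x. The handle's flat underside, 56 mm above, rests on the rack's top. It stands by itself on the screw's head when let go there.
- screw_head (a point): Centre of the flat top of the standing screw: steel hexagon head 13 mm over flats (two flats face +x and -x), 8 mm high over a flange 18 mm across, at one of the transformer's four corners, underside 14 mm above the foot; the other three heads are down on the foot. z up. The socket is fully on when its mouth is 7 mm below this point (the head's top meets its inner end).
- bite (a joint): How far the screw has cut its thread, in rad of turn: 0 only standing in the hole, 6.28 one full turn. Grows when the screw is turned clockwise, seen from above, under a push of more than 6 to 12 N (it varies); 15 to 20 N is a good push, beyond 28 N the post cracks. It takes about 0.08 N m. Once cut it stays; turning the screw anticlockwise unscrews it.
- spin (a joint): How far the screw has spun idle in its hole without cutting, rad, clockwise positive; 0 at the start. Grows when it is turned with too little push (it then takes a little less, 0.055 to 0.075 N m). Beyond one full turn the hole is stripped.
- post: Moulded plastic post with the standing screw in it; origin at the post's base on the screw's axis, 42.5 mm below the top of the screw's head. The screw cannot be lifted out or tipped; its first turn of thread sinks it hardly at all.
- supply: Bench power supply, cover off, fixed: base 260 x 190 mm, front panel 103 mm high on its -x side, rear panel 48 mm high on its +x side, transformer 66 x 60 mm, top 87 mm above the bench, at x = 35 mm; two capacitors 65 mm high at the front. Origin under the base's centre, on the bench; the screws are at x = -19 and 89 mm, y = -27 and 27 mm.
- rack: Plywood tool rack fixed on the bench, 200 x 56 x 66 mm high, with three upright holes 25 mm across and 62 mm deep in a row along its x axis, at x = -66, 0 and 66 mm; each holds one tool. Origin under its centre on the bench. Which hole holds which tool varies.
- phillips: slim cross-point screwdriver standing in a rack hole: black handle 21 mm across and 70 mm long over a 32 mm collar, thin 6 mm blade. Origin at the blade's tip, z up along it. Not needed.
- slotted: slim flat-blade screwdriver standing in a rack hole, same handle as the other slim one. Origin at the blade's tip, z up along it. Not needed.
- multimeter: yellow hand multimeter lying flat, 180 x 90 x 43 mm; origin under its centre. Not needed.
- electric_driver: blue electric screwdriver lying flat, about 205 x 38 x 44 mm; origin under its middle. Not needed.
- remote: black remote control lying flat, 170 x 45 x 22 mm; origin under its centre. Not needed.
- tape: roll of beige tape lying flat, 84 mm across, 19 mm high; origin under its centre. Not needed.
- flux: clear bottle with white cap, 40 mm across, 85 mm high; origin under its centre. Not needed.
- screw_tray: clear open tray of spare screws, 110 x 80 x 28 mm; origin under its centre. Not needed.
- flex (a joint): How far the screw is pushed down against the springy plastic post, m: 0.000125 per N of push (0.0019 at 15 N); it springs back. The post cracks beyond 0.0035.
Mind the look-alikes: they are no part of the job. Leave any green or red look-alike of the driver alone.

How it is judged (in metres and radians):
On the way, in this order (a step that is already met when the one before it is completed fails the run):
1. the nut driver's socket is on the standing screw's head (z of driver in the frame of screw_head below -0.004 m and horizontal distance between driver and screw_head below 0.003 m), for 0.2 s.
2. the screw has cut one turn of thread, with the driver on it (all of step 1 and value of joint bite above 5.2 rad), for 0.1 s.
At the end, for the whole second after the job is handed in: The screw has cut about one full turn of thread (at least 5.0 rad; one turn is 6.28) and the nut driver stands at rest back in its rack hole, its handle within 10 mm of where it was and within 0.1 rad of upright (value of joint bite above 5 rad and distance of driver_grip from where it was at the start of the episode below 0.01 m and angle between driver_grip's own z axis and vertical below 0.1 rad and linear speed of driver below 0.02 m/s); the robot touches nothing.
It fails at once if the post is cracked: the driver pushes the screw down with more than 28 N (the post springs down by more than 3.5 mm) (value of joint flex above 0.0035 m).
It fails at once if the hole is stripped: the screw has spun idle by more than a full turn (value of joint spin above 6.6 rad).
It fails at once if the fingers touch the standing screw (contact force between the fingers and post above 1 N).
It fails at once if another tool in the rack is disturbed (by more than 25 mm) (distance of any of phillips, slotted from where it was at the start of the episode above 0.025 m).
It fails at once if something else on the bench is moved by more than 30 mm (distance of any of multimeter, electric_driver, remote, tape, flux, screw_tray from where it was at the start of the episode above 0.03 m).
It also fails if it takes over 72 s, if anything falls off the work surface, if the arm or the gripper's body presses on something with over 40 N, if the wrist force passes 120 N, or if a joint passes its speed limit or range.

## Working session

There is one attempt and no reset: what is moved stays moved. The work goes in short steps, Python scripts to look and compute and a tool call to move; the robot and the scene stay as the last step left them, time stands still between calls to the robot, and variables do not carry over. Pictures are saved under pics/ and viewed, and the job is handed in when it is done.

Besides the shell and the picture viewer there is one more tool, called as a command line: name --argument value ..., lists and objects as JSON in quotes. arm_command: Moves the arm, as the interface text tells. Its arguments: {"type":"object","properties":{"targets":{"type":"array","items":{"type":"array","items":{"type":"array","items":{"type":"number"}}}},"newtons":{"type":"number"}},"required":["targets"]}

```bash
mkdir -p pics; ls; cat > h.py <<'E'
from cell import *
import numpy as np, cv2
from scipy.spatial.transform import Rotation as R
def cam(n,save=None):
    c=read_camera(n)
    if save: cv2.imwrite('pics/'+save,c['img'][:,:,::-1])
    return c
def Rc(c):
    a=np.array(c['attitude'],float)
    return a if a.shape==(3,3) else (R.from_euler('xyz',a,degrees=True).as_matrix() if a.size==3 else None)
def cloud(c):
    K=np.array(c['K']);z=c['z_map'];v,u=np.mgrid[:z.shape[0],:z.shape[1]]
    P=np.stack([(u-K[0,2])*z/K[0,0],(v-K[1,2])*z/K[1,1],z],-1)
    return P@Rc(c).T+np.array(c['origin'])
def proj(c,p):
    K=np.array(c['K']);q=Rc(c).T@(np.array(p)-np.array(c['origin']));q=K@q;return q[:2]/q[2]
E
python3 - <<'E'
from h import *
print(get_obs())
for n in ['scene','side','wrist']:
    c=cam(n,n+'0.png');print(n,c['origin'],c['attitude'],np.array(c['K']).tolist())
    np.savez('pics/%s0.npz'%n,**{k:np.array(c[k]) for k in c})
    for t in ['driver_grip','driver','screw_head','post','supply','rack','phillips','slotted']:
        print(t,[(np.round(d['position']).tolist(),round(d['conf'],2)) for d in search_frame(t,n)][:4])
E
```

```text
pics
{'time_s': 0.0, 'qpos': array([77.98500746, 18.44090427, -4.01418827, 83.17206634,  1.29374932,
       78.53913335, -3.26023966]), 'joint_velocities': array([-0.0163852 , -0.0120458 , -0.03801935,  0.00143491, -0.10565763,
       -0.03082003, -0.04540642]), 'effort': array([ 2.37352006e-04, -4.91281700e+01, -4.03750604e-01, -3.12528634e+01,
       -6.39661867e-02,  4.37075493e-02,  1.71121778e-04]), 'tool_pos': array([ 0.14408843, -0.63329349,  0.22146524]), 'tool_rot': array([-1.79893057e+02,  4.69679718e-03,  1.28229199e+01]), 'force': array([ 0.0404668 ,  0.05087377, -0.97823684]), 'wrist_torque': array([ 0.00363586, -0.02358753, -0.02867286]), 'grip_width': 0.08694669663509037}
scene [ 1.01927983 -0.32980911  0.9545503 ] [-146.21446536    0.17374892   54.0162954 ] [[437.5838462896665, 0.0, 317.81245084228846], [0.0, 437.5838462896665, 238.16008524768873], [0.0, 0.0, 1.0]]
driver_grip [([208.0, 229.0], 0.96), ([272.0, 297.0], 0.86), ([241.0, 230.0], 0.83), ([214.0, 279.0], 0.76)]
driver [([208.0, 230.0], 0.93), ([275.0, 296.0], 0.85), ([215.0, 283.0], 0.76), ([246.0, 260.0], 
[... 356 characters left out ...]
77716, 238.73341836874167], [0.0, 0.0, 1.0]]
driver_grip [([242.0, 295.0], 0.82), ([360.0, 278.0], 0.81), ([319.0, 301.0], 0.75), ([307.0, 279.0], 0.7)]
driver [([314.0, 303.0], 0.96), ([266.0, 279.0], 0.91), ([242.0, 296.0], 0.81), ([359.0, 272.0], 0.7)]
screw_head [([349.0, 305.0], 0.54)]
post []
supply []
rack [([316.0, 331.0], 0.88)]
phillips [([284.0, 303.0], 0.72)]
slotted [([349.0, 302.0], 0.87)]
wrist [ 0.21598638 -0.61766221  0.38522154] [ 1.64405034e+02 -2.63113393e-02 -7.71327174e+01] [[419.56725099018337, 0.0, 320.22813992254095], [0.0, 419.56725099018337, 243.62529690357465], [0.0, 0.0, 1.0]]
driver_grip []
driver []
screw_head []
post []
supply []
rack []
phillips []
slotted []
```

View pics/scene0.png

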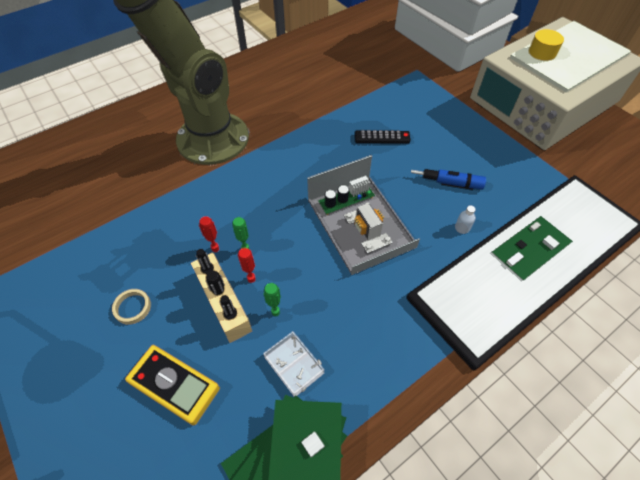

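View pics/side0.png

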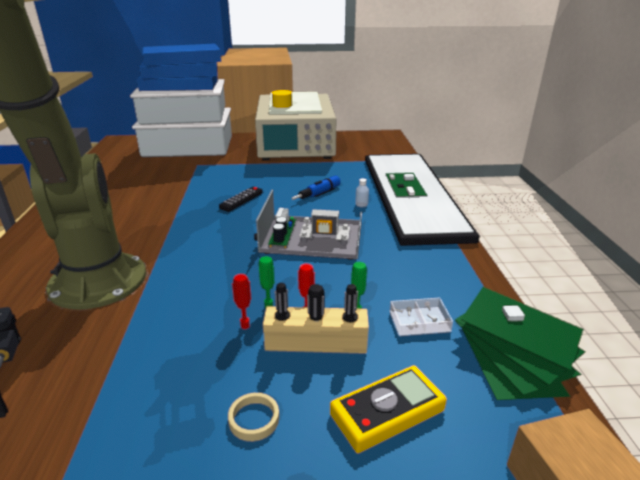

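The black thick handle is in the rack's middle hole (side view ~316,302; scene ~214,281). Red and green look-alikes stand behind the rack. Next I measure the rack and the supply.

```bash
python3 - <<'E'
from h import *
for n,(x0,y0,x1,y1) in {'scene':(300,150,430,280),'side':(250,180,370,260)}.items():
    c=dict(np.load('pics/%s0.npz'%n)); cr=c['img'][y0:y1,x0:x1,::-1]
    cv2.imwrite('pics/%s_sup.png'%n,cv2.resize(cr,None,fx=4.6,fy=4.6,interpolation=cv2.INTER_CUBIC))
x0,y0,x1,y1=225,240,395,360
c=dict(np.load('pics/side0.npz'));cv2.imwrite('pics/side_rack.png',cv2.resize(c['img'][y0:y1,x0:x1,::-1],None,fx=4.6,fy=4.6))
for n in ['scene','side']:
    c=dict(np.load('pics/%s0.npz'%n));P=cloud(c);img=c['img'].astype(int)
    # rack wood: color
    r,g,b=img[...,0],img[...,1],img[...,2]
    m=(r>150)&(g>120)&(b<170)&(r-b>40)&(np.abs(P[...,2]-.066)<.006)&(c['z_map']>0)
    m&=(P[...,0]<.7)
    m=m&(P[...,1]<-.2)
    nn,lab,st,ce=cv2.connectedComponentsWithStats(m.astype(np.uint8))
    k=1+np.argmax(st[1:,4]);q=P[lab==k]
    rect=cv2.minAreaRect((q[:,:2]*1000).astype(np.float32));print(n,'rack',rect,np.median(q[:,2]),len(q))
    dark=(img.max(-1)<70)&(P[...,2]>.1)&(P[...,2]<.19)&(c['z_map']>0)
    nn,lab,st,ce=cv2.connectedComponentsWithStats(dark.astype(np.uint8))
    for k in range(1,nn):
        if st[k,4]>25:
            q=P[lab==k]
            if q[:,1].mean()<0 : print(ce[k].round(),st[k,4],q.mean(0).round(3),q.min(0).round(3),q.max(0).round(3))
E
```

```text
scene rack ((516.9095458984375, -248.78273010253906), (55.329925537109375, 201.83103942871094), 84.3681869506836) 0.06420684421464434 1044
[203. 110.] 1126 [ 0.051 -0.02   0.148] [-0.038 -0.069  0.1  ] [0.075 0.065 0.19 ]
[202. 256.] 127 [ 0.457 -0.243  0.127] [ 0.444 -0.252  0.101] [ 0.464 -0.233  0.142]
[214. 280.] 216 [ 0.524 -0.249  0.126] [ 0.504 -0.264  0.1  ] [ 0.535 -0.233  0.137]
[226. 303.] 112 [ 0.588 -0.256  0.128] [ 0.578 -0.266  0.103] [ 0.595 -0.247  0.142]
side rack ((514.002685546875, -249.179443359375), (60.810157775878906, 199.10275268554688), 84.01036834716797) 0.06632451455702326 1543
[ 86. 238.] 2051 [ 0.023 -0.05   0.144] [-0.05  -0.072  0.1  ] [0.072 0.054 0.19 ]
[281. 293.] 165 [ 0.448 -0.249  0.126] [ 0.439 -0.256  0.1  ] [ 0.458 -0.238  0.143]
[316. 296.] 288 [ 0.513 -0.259  0.124] [ 0.499 -0.268  0.1  ] [ 0.527 -0.239  0.138]
[351. 294.] 176 [ 0.578 -0.262  0.127] [ 0.57  -0.268  0.1  ] [ 0.589 -0.249  0.143]
```

```bash
ls pics
```

```text
scene0.npz
scene0.png
scene_sup.png
side0.npz
side0.png
side_rack.png
side_sup.png
wrist0.npz
wrist0.png
```

View pics/scene_sup.png

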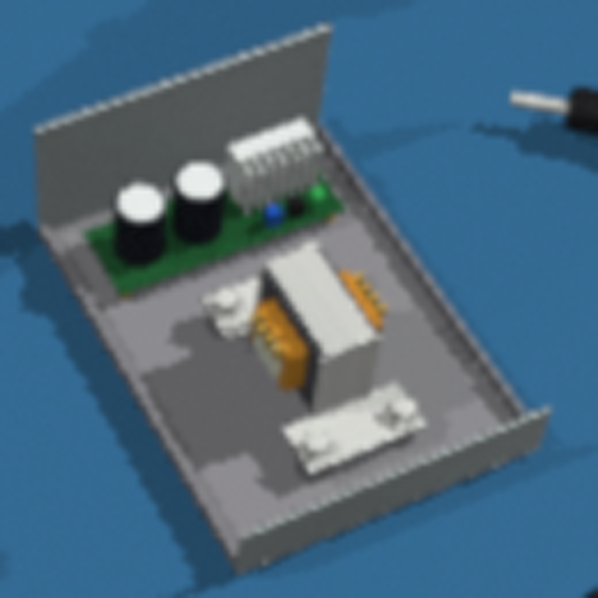

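View pics/side_sup.png

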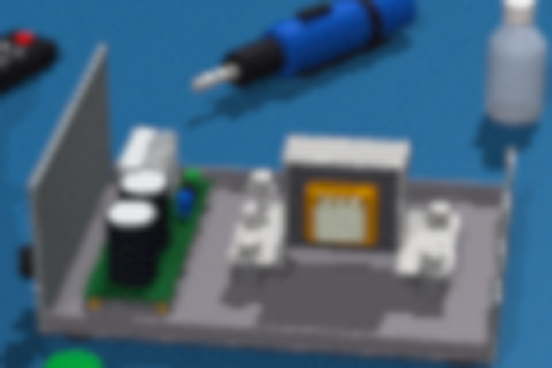

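View pics/side_rack.png

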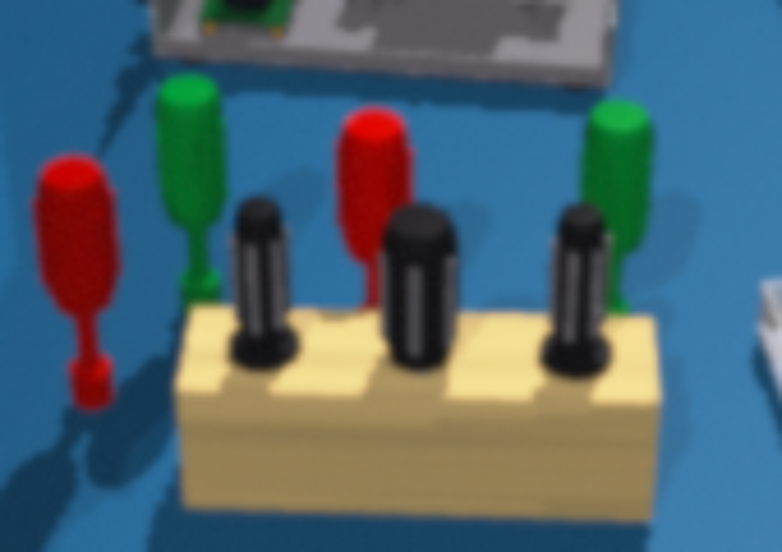

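```bash
python3 - <<'E'
from h import *
allq=[]
for n in ['scene','side']:
    c=dict(np.load('pics/%s0.npz'%n));P=cloud(c);img=c['img'].astype(int);z=c['z_map']
    ok=(z>0)&(P[...,0]>.2)&(P[...,0]<1)&(P[...,1]>-.5)&(P[...,1]<.4)
    hsv=cv2.cvtColor(c['img'],cv2.COLOR_RGB2HSV)
    for nm,lo,hi in [('red',0,8),('green',50,75)]:
        m=ok&(hsv[...,0]>=lo)&(hsv[...,0]<=hi)&(hsv[...,1]>170)&(hsv[...,2]>60)&(P[...,2]>.04)&(P[...,1]<-.05)
        k,lab,st,ce=cv2.connectedComponentsWithStats(m.astype(np.uint8))
        for i in range(1,k):
            if st[i,4]>30: q=P[lab==i];print(n,nm,ce[i].round(),q.mean(0).round(3),q.max(0).round(3))
    # supply
    sub=ok&(P[...,2]>.006)&(P[...,1]>-.1)&(P[...,1]<.25)&(P[...,0]>.35)&(hsv[...,1]<90)
    k,lab,st,ce=cv2.connectedComponentsWithStats(sub.astype(np.uint8))
    i=1+np.argmax(st[1:,4]);q=P[lab==i];print(n,'supply',st[i],cv2.minAreaRect((q[:,:2]*1000).astype(np.float32)),q.min(0).round(3),q.max(0).round(3))
    # transformer top
    t=sub&(np.abs(P[...,2]-.087)<.006)&(lab==i)
    qq=P[t]; 
    k2,l2,s2,c2=cv2.connectedComponentsWithStats(t.astype(np.uint8))
    for j in range(1,k2):
        if s2[j,4]>20: a=P[l2==j];print('  top',c2[j].round(),s2[j,4],a.mean(0).round(3),cv2.minAreaRect((a[:,:2]*1000).astype(np.float32)))
E
```

```text
scene red [208. 228.] [ 0.381 -0.192  0.104] [ 0.389 -0.177  0.128]
scene red [246. 259.] [ 0.51  -0.164  0.107] [ 0.52  -0.148  0.128]
scene green [240. 229.] [ 0.428 -0.132  0.104] [ 0.439 -0.115  0.127]
scene green [272. 295.] [ 0.62  -0.165  0.108] [ 0.629 -0.147  0.128]
scene supply [ 307  159  113  116 6118] ((531.69384765625, 159.5590057373047), (192.9042205810547, 263.6922302246094), 79.11995697021484) [0.387 0.041 0.006] [0.678 0.25  0.104]
  top [334. 173.] 169 [0.404 0.167 0.087] ((404.667724609375, 169.9236602783203), (160.91831970214844, 6.237424850463867), 79.07868194580078)
  top [369. 216.] 335 [0.567 0.152 0.085] ((565.6351928710938, 152.42611694335938), (36.136329650878906, 72.96619415283203), 79.08387756347656)
side red [305. 279.] [ 0.497 -0.174  0.103] [ 0.511 -0.156  0.13 ]
side red [241. 291.] [ 0.369 -0.204  0.1  ] [ 0.382 -0.187  0.128]
side green [266. 273.] [ 0.416 -0.14   0.099] [ 0.429 -0.12   0.128]
side green [359. 277.] [ 0.607 -0.174  0.104] [ 0.62  -0.151  0.139]
side green [525. 329.] [ 0.908 -0.298  0.059] [ 1.    -0.181  0.07 ]
side green [518. 360.] [ 0.873 -0.362  0.041] [ 0.894 -0.341  0.045]
side supply [ 255  193  106   66 3825] ((522.8419799804688, 159.8204345703125), (197.4306182861328, 270.5882873535156), 79.34725952148438) [0.376 0.041 0.006] [0.668 0.25  0.106]
  top [264. 213.] 62 [0.4   0.162 0.087] ((401.4311218261719, 167.32257080078125), (162.43856811523438, 2.5558300018310547), 78.70268249511719)
  top [325. 213.] 203 [0.562 0.148 0.086] ((562.1450805664062, 151.44119262695312), (39.23868179321289, 70.7723388671875), 77.72998809814453)
```

arm_command --targets '[[[0.448,-0.292,0,0,0,-85,-0.3],[0.448,-0.292,0,0,0,-85,-0.3],[0.448,-0.292,0,0,0,-85,-0.3],[0.448,-0.292,0,0,0,-85,-0.3],[0.448,-0.292,0,0,0,-85,-0.3],[0.448,-0.292,0,0,0,-85,-0.3],[0.448,-0.292,0,0,0,-85,-0.3],[0.448,-0.292,0,0,0,-85,-0.3],[0.448,-0.292,0,0,0,-85,-0.3],[0.448,-0.292,0,0,0,-85,-0.3]]]'

```text
time_s: 2.35
tool_pos: [0.4932, -0.2732, 0.223]
tool_rot: [180.0, 0.1, 98.1]
force: [-0.2, -0.7, 0.6]
grip_width: 0.0566
```

arm_command --targets '[[[0.022,0.027,0,0,0,-76.4,-0.3],[0.022,0.027,0,0,0,-76.4,-0.3],[0.022,0.027,0,0,0,-76.4,-0.3],[0.022,0.027,0,0,0,-76.4,-0.3],[0.022,0.027,0,0,0,-76.4,-0.3],[0.022,0.027,0,0,0,-76.4,-0.3],[0.022,0.027,0,0,0,-76.4,-0.3],[0.022,0.027,0,0,0,-76.4,-0.3],[0.022,0.027,0,0,0,-76.4,-0.3],[0.022,0.027,0,0,0,-76.4,-0.3]]]'

```text
time_s: 3.35
tool_pos: [0.5158, -0.2493, 0.2226]
tool_rot: [-180.0, 0.0, 174.2]
force: [-0.4, 0.5, 0.2]
grip_width: 0.0564
```

```bash
python3 - <<'E'
from h import *
o=get_obs();print(o['time_s'],o['qpos'].round(1),o['tool_pos'].round(4),o['tool_rot'].round(1),o['force'].round(2))
c=cam('wrist','w1.png');np.savez('pics/w1.npz',**{k:np.array(c[k]) for k in c})
P=cloud(c);img=c['img'].astype(int)
dark=(img.max(-1)<80)&(P[...,2]>.1)&(P[...,2]<.19)&(c['z_map']>0)
nn,lab,st,ce=cv2.connectedComponentsWithStats(dark.astype(np.uint8))
for k in range(1,nn):
    if st[k,4]>100:
        q=P[lab==k];zt=np.percentile(q[:,2],97);t=q[q[:,2]>zt-.004]; print(ce[k].round(),st[k,4],zt,t.min(0).round(4),t.max(0).round(4),t.mean(0).round(4))
E
```

```text
3.35 [ 57.7  12.4 -39.7  93.3   8.1  77.2 101.1] [ 0.5158 -0.2493  0.2226] [-180.     0.   174.2] [-0.43  0.54  0.23]
[322. 134.] 331 0.14176198572894735 [ 0.4387 -0.2501  0.1378] [ 0.4566 -0.2318  0.1429] [ 0.4466 -0.2414  0.14  ]
[322. 238.] 1814 0.1374102535128705 [ 0.499  -0.2613  0.1334] [ 0.526  -0.2331  0.1384] [ 0.5123 -0.2476  0.1362]
[321. 319.] 375 0.1344350945959132 [ 0.5683 -0.2598  0.1304] [ 0.5724 -0.2466  0.1364] [ 0.5696 -0.2529  0.133 ]
```

View pics/w1.png

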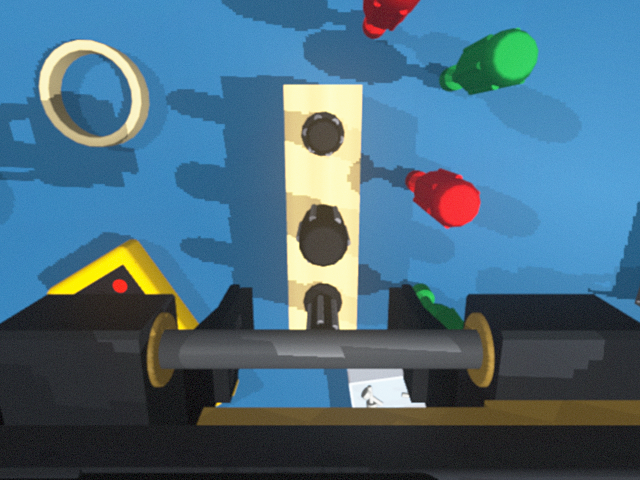

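The wrist picture shows the thick handle's top at about (323,238), midway between the fingers. The red look-alike (445,195) is clear of the right finger. Next: descend, then grip.

arm_command --targets '[[[0.0025,0.0016,0.04,0,0,0,-0.3],[0.0025,0.0016,0.08,0,0,0,-0.3],[0.0025,0.0016,0.11,0,0,0,-0.3],[0.0025,0.0016,0.133,0,0,0,-0.3],[0.0025,0.0016,0.133,0,0,0,-0.3],[0.0025,0.0016,0.133,0,0,0,1],[0.0025,0.0016,0.133,0,0,0,1],[0.0025,0.0016,0.133,0,0,0,1],[0.0025,0.0016,0.133,0,0,0,1],[0.0025,0.0016,0.133,0,0,0,1]]]' --newtons 50

```text
time_s: 4.4
tool_pos: [0.5142, -0.2476, 0.0907]
tool_rot: [-179.9, 0.1, 174.2]
force: [-0.8, 1.5, 4.2]
grip_width: 0.0315
```

```bash
python3 - <<'E'
from h import *
o=get_obs();print(o['time_s'],o['qpos'].round(1),o['tool_pos'].round(4),o['tool_rot'].round(1),o['force'].round(2),o['wrist_torque'].round(3),o['grip_width'])
c=cam('wrist','w2.png');cam('side','s2.png')
E
```

```text
4.4 [ 55.9  18.7 -38.4 102.5  12.9  63.1  97.3] [ 0.5142 -0.2476  0.0907] [-1.799e+02  1.000e-01  1.742e+02] [-0.83  1.54  4.22] [ 0.11  -0.051  0.   ] 0.03146815883803388
```

View pics/w2.png

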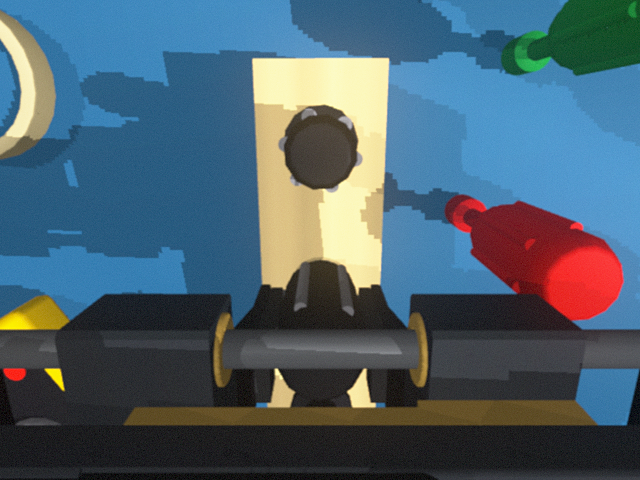

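View pics/s2.png

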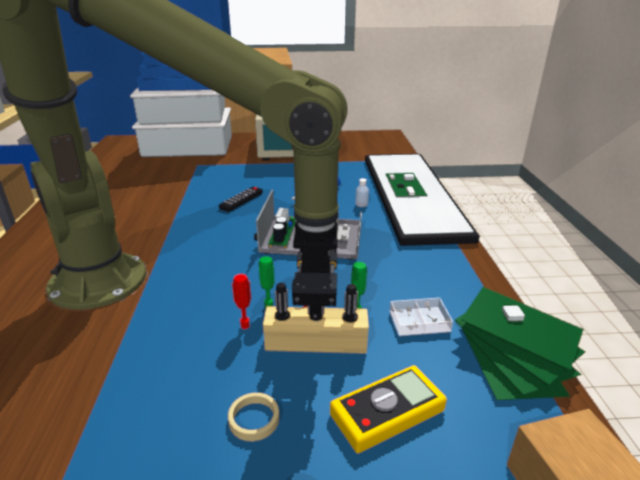

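arm_command --targets '[[[0,0,-0.03,0,0,0,1],[0,0,-0.07,0,0,0,1],[0,0,-0.11,0,0,0,1],[0,0,-0.15,0,0,0,1],[0,0,-0.17,0,0,0,1],[0,0,-0.17,0,0,0,1],[0,0,-0.17,0,0,0,1]]]'

```text
time_s: 5.2
tool_pos: [0.513, -0.2472, 0.2585]
tool_rot: [180.0, -0.1, 174.2]
force: [0.3, -0.7, -1.1]
grip_width: 0.031
```

```bash
python3 - <<'E'
from h import *
o=get_obs();print(o['time_s'],o['qpos'].round(1),o['tool_pos'].round(4),o['tool_rot'].round(1),o['force'].round(2),o['wrist_torque'].round(3),o['grip_width'])
c=cam('wrist','w3.png');cam('side','s3.png')
E
```

```text
5.2 [ 58.2  11.  -40.   90.6   7.1  81.1 101.8] [ 0.513  -0.2472  0.2585] [ 1.800e+02 -1.000e-01  1.742e+02] [ 0.33 -0.68 -1.07] [ 0.064 -0.138 -0.017] 0.031019217779507523
```

View pics/w3.png

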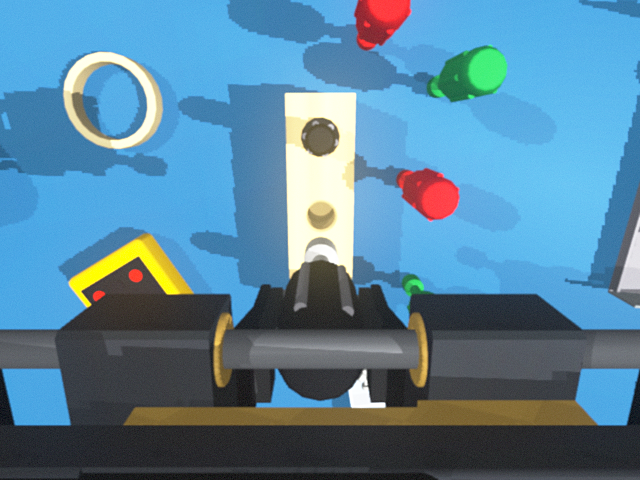

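View pics/s3.png

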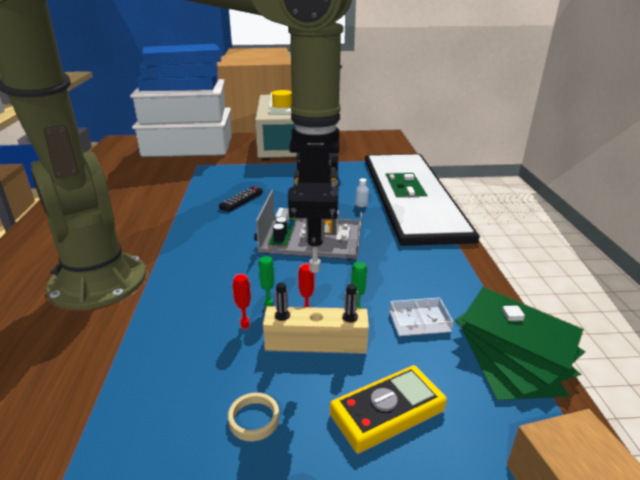

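The driver is held upright and clear of the rack; the empty hole shows at (320,214). Next I carry it over the supply.

arm_command --targets '[[[0.0045,0.04,0,0,0,-4,1],[0.009,0.085,0,0,0,-8,1],[0.0135,0.13,0,0,0,-12,1],[0.018,0.175,0,0,0,-16,1],[0.0225,0.22,0,0,0,-20,1],[0.027,0.265,0,0,0,-24,1],[0.0315,0.31,0,0,0,-28,1],[0.036,0.355,0,0,0,-32,1],[0.039,0.4,0,0,0,-34,1],[0.042,0.434,0,0,0,-36,1]]]'

```text
time_s: 6.3
tool_pos: [0.5139, 0.1915, 0.2581]
tool_rot: [179.9, -0.1, -149.6]
force: [0.0, 1.0, -0.6]
grip_width: 0.0314
```

arm_command --targets '[[[0,0,0,0,0,0,1],[0,0,0,0,0,0,1],[0,0,0,0,0,0,1]]]'

```text
time_s: 6.6
tool_pos: [0.5153, 0.187, 0.2583]
tool_rot: [-180.0, -0.1, -149.9]
force: [0.5, 0.5, -1.4]
grip_width: 0.031
```

```bash
python3 - <<'E'
from h import *
o=get_obs();print(o['time_s'],o['qpos'].round(1),o['tool_pos'].round(4),o['tool_rot'].round(1),o['force'].round(2),o['wrist_torque'].round(3),o['grip_width'])
c=cam('wrist','w4.png');np.savez('pics/w4.npz',**{k:np.array(c[k]) for k in c})
print(search_frame('screw_head','wrist'))
P=cloud(c)
for uv in [(320,214)]:print(P[uv[1],uv[0]])
print(proj(c,[.515,.189,.06]))
E
```

```text
6.6 [ 31.   12.  -60.8  93.   10.6  81.4  89.2] [0.5153 0.187  0.2583] [-1.800e+02 -1.000e-01 -1.499e+02] [ 0.52  0.46 -1.43] [ 0.087 -0.165  0.009] 0.03097918200034868
[{'position': [328.2, 211.8], 'conf': 0.67}]
[0.51649499 0.18712372 0.05387605]
[322.69925398 215.00249719]
```

View pics/w4.png

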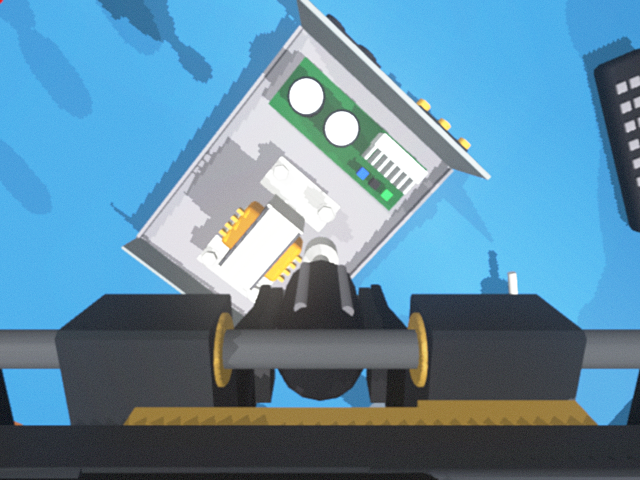

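```bash
python3 - <<'E'
from h import *
c=dict(np.load('pics/w4.npz'));P=cloud(c)
x0,y0,x1,y1=255,140,355,250
cv2.imwrite('pics/w4z.png',cv2.resize(c['img'][y0:y1,x0:x1,::-1],None,fx=5.4,fy=5.4,interpolation=cv2.INTER_CUBIC))
for y in range(156,232,4): print(y,' '.join('%3.0f'%(P[y,x,2]*1000) for x in range(264,350,4)))
E
```

```text
156  13  12  12  13  11  11  11  11  11  12  13  12  11  13  12  12  23  24  23  23  24  23
160  11  11  12  13  31  31  12  12  12  12  11  11  10  12  12  13  10  24  24  23  24  22
164  12  11  11  32  32  33  30  12  12 421  12  11  11  11  12  13  12  12  12  23  24  24
168  11  12  31  40  39  40  33  30  13  11  11  11  12  11  11  11  12  11  11  11  23  22
172  11  31  32  41  40  40  39  30  30  31  12  12  12  13  11  12  12  12  11  12  10  23
176  12  31  31  40  40  40  32  30  30  30  30  11  10  12  10  12  11  12  12  11  12  12
180  30  31  30  32  33  33  30  31  30  31  31  31  11  14  13  12  10  12  12  11  10  11
184  31  30  30  31  30  31  31  30  30  31  30  32  31  12  13  12  12  11  12  11  11  10
188  12  31  31  30  31  32  31  31  30  29  30  31  31  31  12  12  11  12  12  11  10  11
192  10  13  30  31  30  29  30  30  31  30  30  30  32  32  31  10  12  11  12  12  11  12
196  12  11  12  41  29  31  30  30  30  30  29  31  28  30  32  31  31  11  11  11  12  12
200  11  12  67  55  43  30  31  32  30  30  31  31  31  30  30  31  32  31  11  11  11  12
204  13  86  79  69  55  44  32  31  29  30  28  31  30  31  31  44  46  31  33  11  12  12
208  56  87  88  80  72  60  48  35  31  31  31  30  31  31  45  54  53  46  31  13  10  11
212  87  88  87  88  82  74  61  51  37  30  31  32  32  47  54  54  53  53  12  13  12  12
216  87  88  86  87  88  85  75  64  51  40  31  31  31  30  54  54  54  54  12  11  12  12
220  88  86  87  87  87  88  87  76  68  54  43  30 421  31  28  52  53  11  12  11  10  12
224  88  87  88  87  88  89  87  88  79  69  56  12  32  31  30  29  11  12  10  11  12  11
228  87  88  88  88  88  87  88  87  87  82  11  12  12  30  31  11  12  11  11  10  12  10
```

View pics/w4z.png

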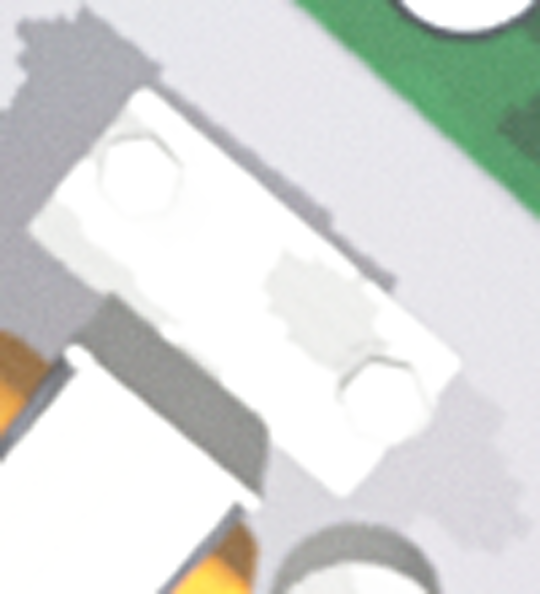

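```bash
python3 - <<'E'
from h import *
c=dict(np.load('pics/w4.npz'));P=cloud(c)
s=np.s_[198:230,310:345]
m=np.zeros(P.shape[:2],bool);m[s]=True
for lo,hi in [(.050,.058)]:
    q=P[m&(P[...,2]>lo)&(P[...,2]<hi)];print(len(q),q.mean(0),q.min(0),q.max(0))
s2=np.s_[160:182,270:295];m[:]=False;m[s2]=True
q2=P[m&(P[...,2]>.038)&(P[...,2]<.044)];print(len(q2),q2.mean(0))
d=q.mean(0)-q2.mean(0);print(np.linalg.norm(d[:2]),np.degrees(np.arctan2(d[1],d[0])))
# socket
m[:]=False;m[232:262,300:340]=True
q=P[m&(P[...,2]>.13)&(P[...,2]<.26)];print(len(q),q.mean(0),q.min(0),q.max(0))
E
```

```text
189 [0.51361905 0.1912     0.05356752] [0.50697949 0.18450943 0.05027179] [0.52094909 0.19826325 0.05564958]
182 [0.503646   0.1385385  0.03981596]
0.05359753425332516 79.2763076084082
727 [0.50895694 0.18338532 0.19625378] [0.50021843 0.17668339 0.17783762] [0.5192668  0.19441681 0.24592551]
```

The standing screw is confirmed: its head top is at z≈0.0535 against 0.040 for its neighbour, 53.6 mm away (54 expected). I turn the gripper so I can see the socket and the screw together.

arm_command --targets '[[[0.019,-0.018,0.0,0,0,8,1],[0.019,-0.018,0.0,0,0,16,1],[0.019,-0.018,0.0,0,0,24,1],[0.019,-0.018,0.0,0,0,32,1],[0.019,-0.018,0.0,0,0,40,1],[0.019,-0.018,0.0,0,0,48,1],[0.019,-0.018,0.0,0,0,56,1],[0.019,-0.018,0.0,0,0,64,1],[0.019,-0.018,0.0,0,0,72,1],[0.019,-0.018,0.0,0,0,80,1]]]'

```text
time_s: 7.7
tool_pos: [0.5083, 0.1621, 0.2594]
tool_rot: [-180.0, 0.0, 129.7]
force: [0.1, -0.3, -1.7]
grip_width: 0.031
```

arm_command --targets '[[[0,0,0.01,0,0,8,1],[0,0,0.02,0,0,16,1],[0,0,0.03,0,0,24,1],[0,0,0.04,0,0,32,1],[0,0,0.05,0,0,40,1],[0,0,0.06,0,0,48,1],[0,0,0.07,0,0,50.8,1],[0,0,0.08,0,0,50.8,1],[0,0,0.08,0,0,50.8,1],[0,0,0.08,0,0,50.8,1]]]'

```text
time_s: 8.7
tool_pos: [0.5081, 0.1631, 0.1795]
tool_rot: [-180.0, 0.0, 79.4]
force: [-0.3, -0.3, -0.7]
grip_width: 0.0313
```

```bash
python3 - <<'E'
from h import *
o=get_obs();print(o['time_s'],o['qpos'].round(1),o['tool_pos'].round(4),o['tool_rot'].round(1),o['force'].round(2),o['wrist_torque'].round(3),o['grip_width'])
c=cam('wrist','w5.png');np.savez('pics/w5.npz',**{k:np.array(c[k]) for k in c})
print(search_frame('screw_head','wrist'))
E
```

```text
8.7 [ 22.8   9.9 -47.4 101.7   7.7  71.8 -37.2] [0.5081 0.1631 0.1795] [-180.     0.    79.4] [-0.33 -0.3  -0.65] [-0.005 -0.167  0.007] 0.03128554890051371
[{'position': [324.6, 192.0], 'conf': 0.88}]
```

View pics/w5.png

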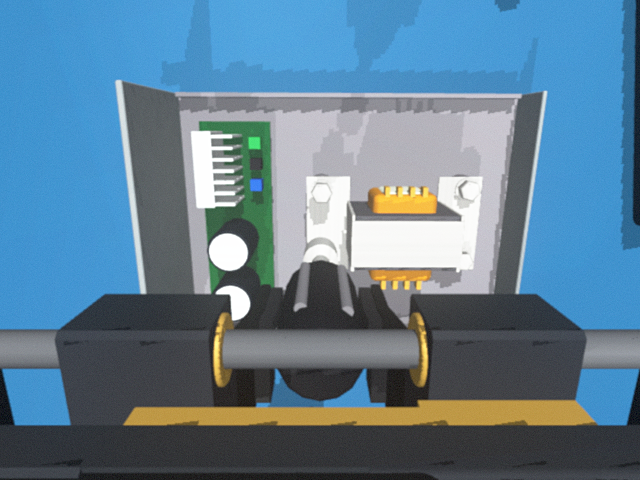

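arm_command --targets '[[[0,0,0.015,0,0,0,1],[0,0,0.03,0,0,0,1],[0,0,0.034,0,0,0,1],[0,0,0.034,0,0,0,1],[0,0,0.034,0,0,0,1]]]'

```text
time_s: 9.3
tool_pos: [0.508, 0.1637, 0.1454]
tool_rot: [-180.0, -0.0, 79.4]
force: [0.2, 0.2, -0.3]
grip_width: 0.0315
```

```bash
python3 - <<'E'
from h import *
o=get_obs();print(o['time_s'],o['qpos'].round(1),o['tool_pos'].round(4),o['tool_rot'].round(1),o['force'].round(2),o['wrist_torque'].round(3),o['grip_width'])
c=cam('wrist','w6.png');np.savez('pics/w6.npz',**{k:np.array(c[k]) for k in c})
print(search_frame('screw_head','wrist'))
x0,y0,x1,y1=270,150,370,270
cv2.imwrite('pics/w6z.png',cv2.resize(c['img'][y0:y1,x0:x1,::-1],None,fx=5,fy=5,interpolation=cv2.INTER_CUBIC))
P=cloud(c)
for y in range(176,266,4): print(y,' '.join('%3.0f'%(P[y,x,2]*1000) for x in range(290,356,3)))
E
```

```text
9.3 [ 22.   11.9 -47.1 104.    9.4  68.1 -38.6] [0.508  0.1637 0.1454] [-180.    -0.    79.4] [ 0.17  0.18 -0.35] [-0.06  -0.106 -0.01 ] 0.0315403699276833
[{'position': [324.0, 198.8], 'conf': 0.65}]
176  12  12  11  12  12  10  11  12  12  11  12  12  11  12  12  12  11  12  10  11  11  11
180  11  12  12  12  12  12  12  11  11  13  16  16  11  12  11  11  13  11  11  11  12  12
184  12  12  12  12  11  10  30  30  31  31  29  30  31  30  29  31  31  31  31  30  30  31
188  11  12  12  10  12  12  31  31  29  46  46  46  45  31  31  30  31  31  31  31  31  30
192  12  11  11  10  12  11  30  46  44  52  53  52  53  46  45  31  31  31  31  29  31  31
196  11  11  11  11  11  12  30  45  53  54  53  53  54  53  45  46  32  30  30  30  30  31
200  11  11  11  11  10  12  30  52  54  53  54  53  53  54  52  45  31  31  31  31  31  30
204  12  10  11  11  13  11  30  53  55  54  54  54  55  53  53  46  31  30  31  29  31  29
208  12  11  12  11  11  11  31  46  53  53  53  53  54  53  47  30  30  30  31  30  30  31
212  12  10  12  12  11  13  30  30  31  53  54  53  52  45  31  31  31
[... 516 characters left out ...]
  30  30  30  32  30  30  31  30  29  30  30  31  36  61
240  11 308  13  11  12  12  31  67  71  74  74  74  72  70  30  31  32  30  30  31  37  62
244  12  11  11  12  11  10  71  77  80  81  82  82  82  78  74  31  30  30  30  31  37  61
248  11  11 308  13  12  66  80  83  85  85  85  84  83  84  82  74  31  30  30  30  38  62
252  12  12  13  11  12  79  83  84  84  86  86  86  85  85  84  84  31  30  30  31  40  64
256  12  12  12  11  11  84  86  85  85  88  90  88  86  84  86  85  31  30  31  30  41  64
260  11  13  12  12  11  84  85  86  92  96 123 123  94  86  85  85  30  30  31  31  40  66
264  11  11  12  11 137 138 136 134 133 135 136 136 135 133 133 133  31  30  31  31  42  66
```

View pics/w6z.png

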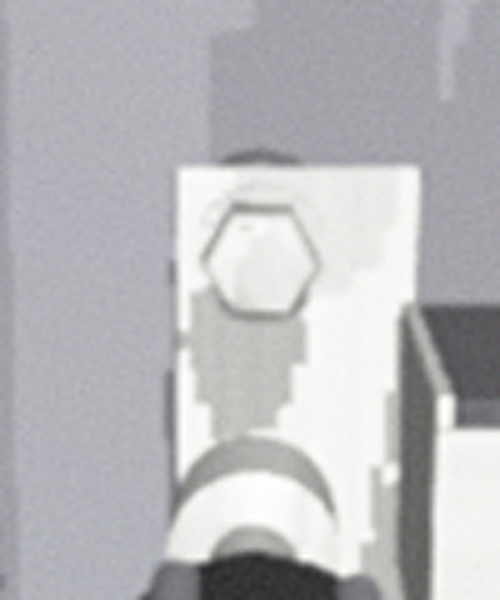

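```bash
cat > meas.py <<'E'
from h import *
from scipy.optimize import least_squares
def ray(c,uv,z):
    K=np.array(c['K']);d=Rc(c)@np.array([(uv[0]-K[0,2])/K[0,0],(uv[1]-K[1,2])/K[1,1],1]);o=np.array(c['origin']);return o+d*(z-o[2])/d[2]
def meas(c,o,zm,zh=.0535):
    P=cloud(c);Z=P[...,2]
    m=np.zeros(Z.shape,bool);m[170:236,285:350]=1
    head=m&(Z>.050)&(Z<.058)
    v,u=np.nonzero(head)
    h=np.mean([ray(c,(a,b),zh) for a,b in zip(u,v)],0)
    print('head',len(u),u.mean(),v.mean(),h, P[head][:,2].mean())
    sock=(Z>zm-.003)&(Z<zm+.04)
    pts=[]
    for col in range(300,341):
        r=np.nonzero(sock[228:262,col])[0]
        if len(r) and r[0]<30: pts.append(ray(c,(col,228+r[0]-.5),zm))
    pts=np.array(pts)
    # keep forward arc
    f=lambda p:np.hypot(pts[:,0]-p[0],pts[:,1]-p[1])-.010
    s=least_squares(f,o['tool_pos'][:2],loss='soft_l1',f_scale=.0005)
    print('socket',len(pts),s.x,np.abs(s.fun).mean(),'tcp',o['tool_pos'])
    d=h[:2]-s.x; yaw=np.radians(o['tool_rot'][2]);tx=np.array([np.cos(yaw),np.sin(yaw)]);ty=np.array([np.sin(yaw),-np.cos(yaw)])
    off=s.x-o['tool_pos'][:2]
    print('move tool x,y mm',d@tx*1e3,d@ty*1e3,'socket off TCP',off@tx*1e3,off@ty*1e3)
E
python3 - <<'E'
from meas import *
c=dict(np.load('pics/w6.npz'));o=get_obs()
for zm in (.0635,.0645,.0655): meas(c,o,zm)
E
```

```text
head 389 322.0025706940874 201.96401028277634 [0.51446986 0.19178813 0.0535    ] 0.053551028788550954
socket 34 [0.50825757 0.16330522] 0.00012786296266190905 tcp [0.50839913 0.16380432 0.14596297]
move tool x,y mm 29.139113572637573 0.883669778891243 socket off TCP -0.5165921773925144 -0.04762769325321805
head 389 322.0025706940874 201.96401028277634 [0.51446986 0.19178813 0.0535    ] 0.053551028788550954
socket 34 [0.50830301 0.16355551] 0.00012709157067875948 tcp [0.50839913 0.16380432 0.14596297]
move tool x,y mm 28.88474014548294 0.8849042033077812 socket off TCP -0.26221875023788144 -0.048862117669756545
head 389 322.0025706940874 201.96401028277634 [0.51446986 0.19178813 0.0535    ] 0.053551028788550954
socket 34 [0.50834856 0.1638058 ] 0.0001283328705419616 tcp [0.50839913 0.16380432 0.14596297]
move tool x,y mm 28.630341433852003 0.8860270979178946 socket off TCP -0.007820038606943995 -0.049985012279870095
```

arm_command --targets '[[[0.015,0.0009,0,0,0,0,1],[0.0288,0.0009,0,0,0,0,1],[0.0288,0.0009,0,0,0,0,1],[0.0288,0.0009,0,0,0,0,1],[0.0288,0.0009,0.004,0,0,0,1],[0.0288,0.0009,0.007,0,0,0,1],[0.0288,0.0009,0.009,0,0,0,1],[0.0288,0.0009,0.01,0,0,0,1],[0.0288,0.0009,0.011,0,0,0,1],[0.0288,0.0009,0.011,0,0,0,1]]]'

```text
time_s: 10.4
tool_pos: [0.5142, 0.1916, 0.1344]
tool_rot: [-180.0, 0.0, 79.4]
force: [-0.3, 0.3, -1.0]
grip_width: 0.0314
```

```bash
cat > st.py <<'E'
from h import *
o=get_obs();print(o['time_s'],'q7',o['qpos'][6].round(1),o['tool_pos'].round(4),o['tool_rot'].round(1),'F',o['force'].round(2),'T',o['wrist_torque'].round(3),o['grip_width'].round(4))
E
python3 st.py
```

```text
Traceback (most recent call last):
  File "st.py", line 2, in <module>
    o=get_obs();print(o['time_s'],'q7',o['qpos'][6].round(1),o['tool_pos'].round(4),o['tool_rot'].round(1),'F',o['force'].round(2),'T',o['wrist_torque'].round(3),o['grip_width'].round(4))
                                                                                                                                                                  ^^^^^^^^^^^^^^^^^^^^^
AttributeError: 'float' object has no attribute 'round'
```

arm_command --targets '[[[0,0,0.001,0,0,0,1],[0,0,0.002,0,0,0,1],[0,0,0.003,0,0,0,1],[0,0,0.003,0,0,0,1],[0,0,0.003,0,0,0,1]]]'

```text
time_s: 10.9
tool_pos: [0.5143, 0.1917, 0.1317]
tool_rot: [180.0, 0.0, 79.4]
force: [0.1, 0.2, 0.7]
grip_width: 0.0311
```

```bash
sed -i "s/o\['grip_width'\].round(4)/round(o['grip_width'],4)/" st.py; python3 st.py
```

```text
10.9 q7 -43.2 [0.5143 0.1917 0.1317] [180.    0.   79.4] F [0.15 0.21 0.68] T [-0.136  0.036 -0.004] 0.0311
```

arm_command --targets '[[[0,0,0.001,0,0,0,1],[0,0,0.002,0,0,0,1],[0,0,0.003,0,0,0,1],[0,0,0.003,0,0,0,1],[0,0,0.003,0,0,0,1]]]'

```text
time_s: 11.4
tool_pos: [0.5146, 0.1919, 0.1297]
tool_rot: [179.9, 0.0, 79.4]
force: [-1.6, -0.6, 7.1]
grip_width: 0.0313
```

```bash
python3 st.py
```

```text
11.4 q7 -43.3 [0.5146 0.1919 0.1297] [179.9   0.   79.4] F [-1.57 -0.6   7.1 ] T [-0.397  0.542 -0.005] 0.0313
```

arm_command --targets '[[[0,0,0,0,0,-5,1],[0,0,0,0,0,-10,1],[0,0,0,0,0,-15,1],[0,0,0,0,0,-20,1]]]'

```text
time_s: 11.8
tool_pos: [0.5141, 0.1912, 0.128]
tool_rot: [-180.0, 0.0, 99.6]
force: [-0.3, -0.9, -1.5]
grip_width: 0.0314
```

```bash
python3 st.py
```

```text
11.8 q7 -24.0 [0.5141 0.1912 0.128 ] [-180.     0.    99.6] F [-0.25 -0.95 -1.52] T [-0.199 -0.262 -0.014] 0.0314
```

arm_command --targets '[[[0,0,0.0005,0,0,0,1],[0,0,0.001,0,0,0,1],[0,0,0.0015,0,0,0,1],[0,0,0.002,0,0,0,1],[0,0,0.002,0,0,0,1]]]'

```text
time_s: 12.3
tool_pos: [0.5143, 0.1915, 0.1267]
tool_rot: [-180.0, 0.0, 99.4]
force: [-1.2, -2.4, 0.5]
grip_width: 0.031
```

```bash
python3 st.py
```

```text
12.3 q7 -24.3 [0.5143 0.1915 0.1267] [-180.     0.    99.4] F [-1.15 -2.4   0.51] T [-0.647  0.063  0.04 ] 0.031
```

arm_command --targets '[[[0,0,0.001,0,0,0,1],[0,0,0.002,0,0,0,1],[0,0,0.0025,0,0,0,1],[0,0,0.0025,0,0,0,1],[0,0,0.0025,0,0,0,1]]]' --newtons 60

```text
time_s: 12.8
tool_pos: [0.5145, 0.1918, 0.1253]
tool_rot: [180.0, 0.0, 99.4]
force: [-3.0, -2.8, 7.9]
grip_width: 0.0309
```

```bash
python3 st.py;python3 st.py
```

```text
12.8 q7 -24.5 [0.5145 0.1918 0.1253] [180.    0.   99.4] F [-2.97 -2.79  7.95] T [-0.918  0.683  0.036] 0.0309
12.8 q7 -24.5 [0.5145 0.1918 0.1253] [180.    0.   99.4] F [-2.97 -2.79  7.95] T [-0.918  0.683  0.036] 0.0309
```

arm_command --targets '[[[-0.0003,-0.0004,0.001,0,0,0,1],[-0.0005,-0.0007,0.002,0,0,0,1],[-0.0005,-0.0007,0.0027,0,0,0,1],[-0.0005,-0.0007,0.0027,0,0,0,1],[-0.0005,-0.0007,0.0027,0,0,0,1]]]'

```text
time_s: 13.3
tool_pos: [0.5146, 0.1917, 0.124]
tool_rot: [179.9, 0.0, 99.4]
force: [-4.8, -2.5, 15.8]
grip_width: 0.0309
```

```bash
python3 st.py
```

```text
13.3 q7 -24.5 [0.5146 0.1917 0.124 ] [179.9   0.   99.4] F [-4.8  -2.52 15.81] T [-0.97   1.009  0.023] 0.0309
```

arm_command --targets '[[[0,0,0,0,0,5,1],[0,0,0,0,0,10,1],[0,0,0,0,0,15,1],[0,0,0,0,0,20,1],[0,0,0,0,0,25,1],[0,0,0,0,0,30,1]]]'

```text
time_s: 13.9
tool_pos: [0.5145, 0.1919, 0.124]
tool_rot: [179.9, -0.0, 69.2]
force: [-4.5, -3.5, 14.9]
grip_width: 0.0314
```

```bash
python3 st.py
```

```text
13.9 q7 -53.2 [0.5145 0.1919 0.124 ] [179.9  -0.   69.2] F [-4.51 -3.52 14.87] T [-0.871  1.101  0.135] 0.0314
```

arm_command --targets '[[[0,0,0.0003,0,0,7.5,1],[0,0,0.0003,0,0,15,1],[0,0,0.0003,0,0,22.5,1],[0,0,0.0003,0,0,30,1],[0,0,0.0003,0,0,37.5,1]]]'

```text
time_s: 14.4
tool_pos: [0.5144, 0.192, 0.1239]
tool_rot: [179.9, -0.1, 31.6]
force: [-3.8, -2.9, 16.2]
grip_width: 0.0311
```

```bash
python3 st.py
```

```text
14.4 q7 -89.4 [0.5144 0.192  0.1239] [ 1.799e+02 -1.000e-01  3.160e+01] F [-3.78 -2.88 16.25] T [-0.826  1.264  0.081] 0.0311
```

arm_command --targets '[[[0,0,0,0,0,7.5,1],[0,0,0,0,0,15,1],[0,0,0,0,0,22.5,1],[0,0,0,0,0,30,1],[0,0,0,0,0,37.5,1]]]'

```text
time_s: 14.9
tool_pos: [0.5144, 0.1921, 0.1239]
tool_rot: [-180.0, -0.1, -5.9]
force: [-4.6, -2.1, 15.8]
grip_width: 0.0309
```

```bash
python3 st.py
```

```text
14.9 q7 -125.7 [0.5144 0.1921 0.1239] [-1.8e+02 -1.0e-01 -5.9e+00] F [-4.61 -2.06 15.85] T [-0.734  1.301  0.104] 0.0309
```

arm_command --targets '[[[0,0,-0.003,0,0,0,1],[0,0,-0.005,0,0,0,1],[0,0,-0.005,0,0,0,1],[0,0,-0.005,0,0,0,-0.3],[0,0,-0.005,0,0,0,-0.3],[0,0,-0.005,0,0,0,-0.3],[0,0,-0.005,0,0,0,-0.3]]]'

```text
time_s: 15.6
tool_pos: [0.5135, 0.1911, 0.1257]
tool_rot: [180.0, 0.0, -5.6]
force: [-0.2, 0.6, -0.6]
grip_width: 0.0532
```

```bash
python3 st.py; python3 - <<'E'
from h import *
c=cam('wrist','w7.png')
E
```

```text
15.6 q7 -125.2 [0.5135 0.1911 0.1257] [180.    0.   -5.6] F [-0.25  0.61 -0.59] T [0.061 0.007 0.015] 0.0532
```

View pics/w7.png

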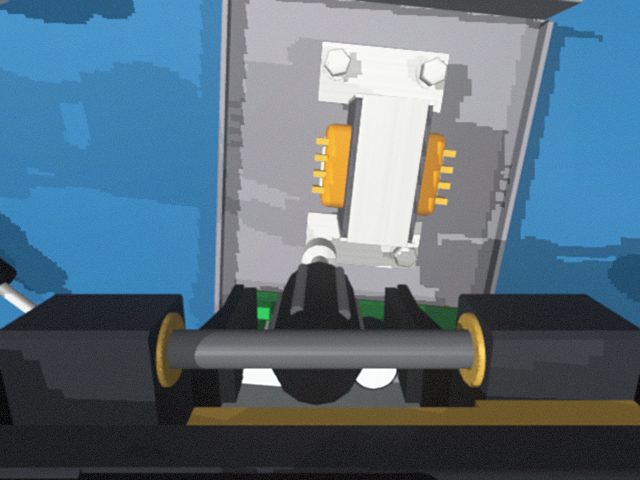

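The driver stands by itself on the screw between the open fingers. I turn the open gripper back about 250°.

arm_command --targets '[[[0,0,0,0,0,-8.5,-0.3],[0,0,0,0,0,-17,-0.3],[0,0,0,0,0,-25.5,-0.3],[0,0,0,0,0,-34,-0.3],[0,0,0,0,0,-42.5,-0.3],[0,0,0,0,0,-51,-0.3],[0,0,0,0,0,-59.5,-0.3],[0,0,0,0,0,-68,-0.3],[0,0,0,0,0,-76.5,-0.3],[0,0,0,0,0,-85,-0.3]]]'

```text
time_s: 16.65
tool_pos: [0.5136, 0.1911, 0.1259]
tool_rot: [-180.0, -0.0, 79.8]
force: [0.1, 1.1, -1.1]
grip_width: 0.0565
```

arm_command --targets '[[[0,0,0,0,0,-8.5,-0.3],[0,0,0,0,0,-17,-0.3],[0,0,0,0,0,-25.5,-0.3],[0,0,0,0,0,-34,-0.3],[0,0,0,0,0,-42.5,-0.3],[0,0,0,0,0,-51,-0.3],[0,0,0,0,0,-59.5,-0.3],[0,0,0,0,0,-68,-0.3],[0,0,0,0,0,-76.5,-0.3],[0,0,0,0,0,-85,-0.3]]]'

```text
time_s: 17.65
tool_pos: [0.5136, 0.191, 0.126]
tool_rot: [-180.0, 0.0, 164.8]
force: [-0.0, 0.1, 0.9]
grip_width: 0.0565
```

```bash
python3 st.py
```

```text
17.65 q7 37.1 [0.5136 0.191  0.126 ] [-180.     0.   164.8] F [-0.05  0.06  0.88] T [ 0.106 -0.21   0.015] 0.0565
```

arm_command --targets '[[[0,0,0,0,0,-8.5,-0.3],[0,0,0,0,0,-17,-0.3],[0,0,0,0,0,-25.5,-0.3],[0,0,0,0,0,-34,-0.3],[0,0,0,0,0,-42.5,-0.3],[0,0,0,0,0,-51,-0.3],[0,0,0,0,0,-59.5,-0.3],[0,0,0,0,0,-68,-0.3],[0,0,0,0,0,-76.5,-0.3],[0,0,0,0,0,-85,-0.3]]]'

```text
time_s: 18.65
tool_pos: [0.5137, 0.1909, 0.1259]
tool_rot: [180.0, 0.0, -110.3]
force: [0.6, 0.4, -1.3]
grip_width: 0.0564
```

arm_command --targets '[[[0,0,0,0,0,0,-0.3],[0,0,0,0,0,0,1],[0,0,0,0,0,0,1],[0,0,0,0,0,0,1],[0,0,0,0,0,0,1],[0,0,0,0,0,0,1]]]' --newtons 60

```text
time_s: 19.25
tool_pos: [0.5137, 0.1911, 0.1261]
tool_rot: [-180.0, -0.0, -110.6]
force: [0.7, 0.7, 0.1]
grip_width: 0.0311
```

```bash
python3 st.py; python3 - <<'E'
from h import *
c=cam('wrist','w8.png')
E
```

```text
19.25 q7 113.3 [0.5137 0.1911 0.1261] [-180.    -0.  -110.6] F [0.67 0.75 0.15] T [ 0.108 -0.059 -0.013] 0.0311
```

View pics/w8.png

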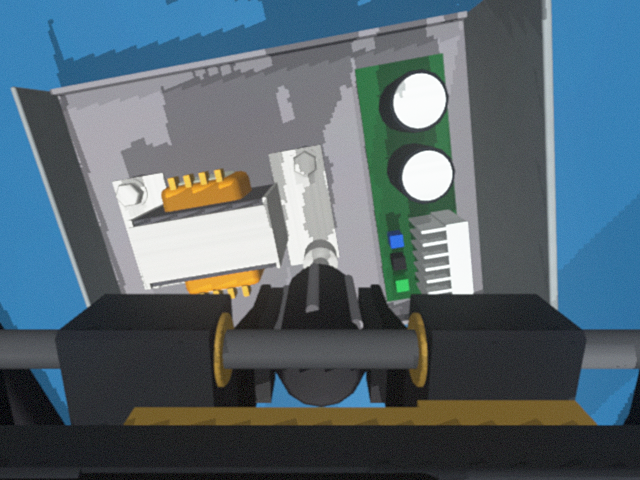

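arm_command --targets '[[[0,0,0.001,0,0,0,1],[0,0,0.002,0,0,0,1],[0,0,0.003,0,0,0,1],[0,0,0.0035,0,0,0,1],[0,0,0.0035,0,0,0,1],[0,0,0.0035,0,0,0,1]]]'

```text
time_s: 19.9
tool_pos: [0.514, 0.1915, 0.124]
tool_rot: [-179.9, 0.0, -110.6]
force: [-2.7, -1.0, 10.6]
grip_width: 0.0312
```

```bash
python3 st.py
```

```text
19.9 q7 113.1 [0.514  0.1915 0.124 ] [-179.9    0.  -110.6] F [-2.73 -0.96 10.61] T [-0.394  0.626 -0.003] 0.0312
```

arm_command --targets '[[[0,0,0.001,0,0,0,1],[0,0,0.002,0,0,0,1],[0,0,0.002,0,0,0,1],[0,0,0.002,0,0,0,1]]]'

```text
time_s: 20.3
tool_pos: [0.5143, 0.1917, 0.123]
tool_rot: [-179.9, 0.0, -110.6]
force: [-3.6, -3.3, 17.1]
grip_width: 0.031
```

```bash
python3 st.py
```

```text
20.3 q7 113.1 [0.5143 0.1917 0.123 ] [-179.9    0.  -110.6] F [-3.62 -3.3  17.11] T [-0.537  1.056 -0.017] 0.031
```

arm_command --targets '[[[0,0,0,0,0,7,1],[0,0,0,0,0,14,1],[0,0,0,0,0,21,1],[0,0,0,0,0,28,1],[0,0,0,0,0,35,1],[0,0,0,0,0,42,1],[0,0,0,0,0,49,1],[0,0,0,0,0,56,1]]]'

```text
time_s: 21.1
tool_pos: [0.5142, 0.1921, 0.1231]
tool_rot: [-180.0, 0.1, -166.8]
force: [-3.9, -2.1, 16.6]
grip_width: 0.031
```

```bash
python3 st.py
```

```text
21.1 q7 63.7 [0.5142 0.1921 0.1231] [-1.800e+02  1.000e-01 -1.668e+02] F [-3.89 -2.15 16.64] T [-0.444  0.988  0.055] 0.031
```

arm_command --targets '[[[0,0,0,0,0,7,1],[0,0,0,0,0,14,1],[0,0,0,0,0,21,1],[0,0,0,0,0,28,1],[0,0,0,0,0,35,1],[0,0,0,0,0,42,1],[0,0,0,0,0,49,1],[0,0,0,0,0,56,1]]]'

```text
time_s: 21.9
tool_pos: [0.5143, 0.1923, 0.1232]
tool_rot: [179.9, 0.1, 137.2]
force: [-3.3, 0.4, 16.2]
grip_width: 0.0313
```

```bash
python3 st.py
```

```text
21.9 q7 12.2 [0.5143 0.1923 0.1232] [1.799e+02 1.000e-01 1.372e+02] F [-3.3   0.39 16.2 ] T [-0.271  0.968  0.068] 0.0313
```

arm_command --targets '[[[0,0,0.0002,0,0,7,1],[0,0,0.0002,0,0,14,1],[0,0,0.0002,0,0,21,1],[0,0,0.0002,0,0,28,1],[0,0,0.0002,0,0,35,1],[0,0,0.0002,0,0,42,1],[0,0,0.0002,0,0,49,1],[0,0,0.0002,0,0,56,1],[0,0,0.0002,0,0,63,1],[0,0,0.0002,0,0,70,1]]]'

```text
time_s: 22.9
tool_pos: [0.5149, 0.1924, 0.1233]
tool_rot: [179.8, -0.1, 67.2]
force: [-2.9, -0.8, 14.9]
grip_width: 0.0309
```

```bash
python3 st.py
```

```text
22.9 q7 -54.4 [0.5149 0.1924 0.1233] [ 1.798e+02 -1.000e-01  6.720e+01] F [-2.93 -0.79 14.92] T [-0.251  0.758  0.047] 0.0309
```

arm_command --targets '[[[0,0,0.0,0,0,7,1],[0,0,0.0,0,0,14,1],[0,0,0.0,0,0,21,1],[0,0,0.0,0,0,28,1],[0,0,0.0,0,0,35,1],[0,0,0.0,0,0,42,1],[0,0,0.0,0,0,49,1],[0,0,0,0,0,56,1],[0,0,0,0,0,63,1],[0,0,0,0,0,70,1]]]'

```text
time_s: 23.9
tool_pos: [0.5152, 0.1917, 0.1233]
tool_rot: [-180.0, -0.2, -2.8]
force: [-1.9, -1.5, 14.9]
grip_width: 0.031
```

```bash
python3 st.py
```

```text
23.9 q7 -122.2 [0.5152 0.1917 0.1233] [-180.    -0.2   -2.8] F [-1.86 -1.53 14.94] T [-0.573  0.713  0.104] 0.031
```

arm_command --targets '[[[0,0,0.0003,0,0,6,1],[0,0,0.0003,0,0,12,1],[0,0,0.0003,0,0,16,1],[0,0,0.0003,0,0,16,1],[0,0,0.0003,0,0,16,1]]]'

```text
time_s: 24.4
tool_pos: [0.5151, 0.1915, 0.1232]
tool_rot: [-179.9, -0.2, -18.6]
force: [-2.3, -2.1, 15.3]
grip_width: 0.0313
```

```bash
python3 st.py
```

```text
24.4 q7 -137.5 [0.5151 0.1915 0.1232] [-179.9   -0.2  -18.6] F [-2.32 -2.13 15.31] T [-0.526  0.888  0.009] 0.0313
```

```bash
python3 - <<'E'
from h import *
c=cam('wrist','w9.png')
a=cv2.imread('pics/w8.png')[240:420,240:400];b=cv2.imread('pics/w9.png')[240:420,240:400]
cv2.imwrite('pics/w89.png',cv2.resize(np.hstack([a,b]),None,fx=2.5,fy=2.5))
E
```

```text
(no output)
```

View pics/w89.png

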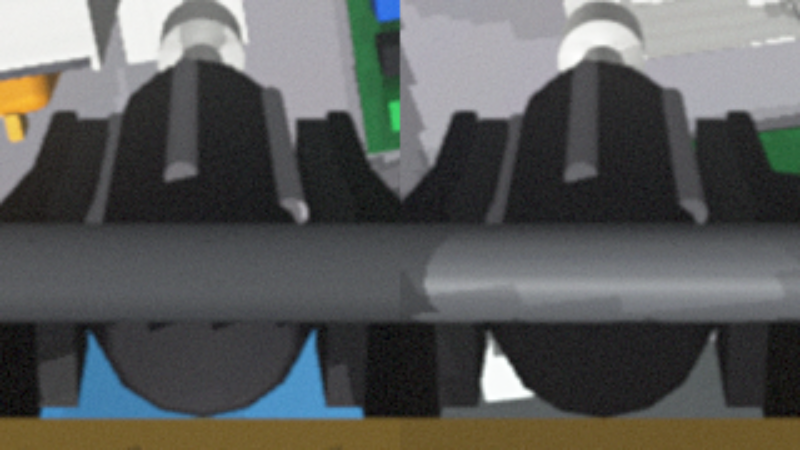

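No slip in the grip: the handle ribs sit in the same place before and after the stroke. Lifting off.

arm_command --targets '[[[0,0,-0.004,0,0,0,1],[0,0,-0.006,0,0,0,1],[0,0,-0.01,0,0,0,1],[0,0,-0.02,0,0,0,1],[0,0,-0.05,0,0,0,1],[0,0,-0.09,0,0,0,1],[0,0,-0.13,0,0,0,1],[0,0,-0.14,0,0,0,1],[0,0,-0.14,0,0,0,1]]]'

```text
time_s: 25.35
tool_pos: [0.514, 0.1917, 0.262]
tool_rot: [-179.9, -0.1, -18.6]
force: [0.1, 0.1, -1.3]
grip_width: 0.0312
```

```bash
python3 st.py; python3 - <<'E'
from h import *
c=cam('wrist','w10.png');cam('scene','c10.png')
E
```

```text
25.35 q7 -134.7 [0.514  0.1917 0.262 ] [-1.799e+02 -1.000e-01 -1.860e+01] F [ 0.11  0.1  -1.32] T [0.033 0.056 0.021] 0.0312
```

View pics/w10.png

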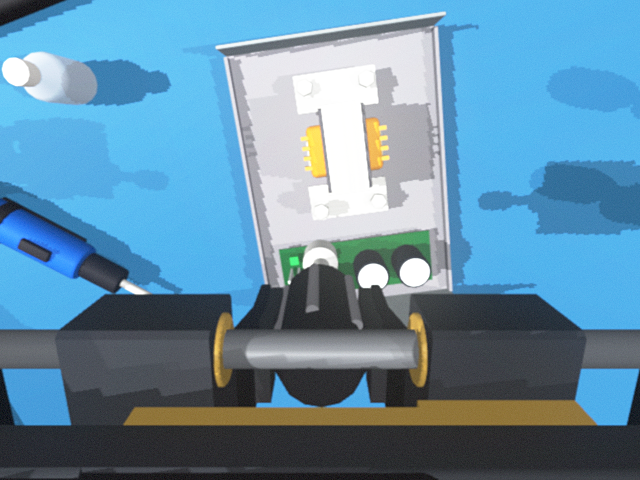

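arm_command --targets '[[[0.011,0.042,0,0,0,-1.3,1],[0.022,0.085,0,0,0,-2.6,1],[0.033,0.127,0,0,0,-3.9,1],[0.044,0.169,0,0,0,-5.2,1],[0.055,0.212,0,0,0,-6.5,1],[0.066,0.254,0,0,0,-7.8,1],[0.078,0.296,0,0,0,-9.1,1],[0.089,0.339,0,0,0,-10.4,1],[0.1,0.381,0,0,0,-11.7,1],[0.111,0.423,0,0,0,-12.8,1]]]'

```text
time_s: 26.45
tool_pos: [0.4824, -0.2463, 0.2575]
tool_rot: [-179.9, 0.2, -5.7]
force: [0.2, -0.7, -1.8]
grip_width: 0.031
```

arm_command --targets '[[[0,0,0,0,0,0,1],[0,0,0.03,0,0,0,1],[0,0,0.06,0,0,0,1],[0,0,0.09,0,0,0,1],[0,0,0.1,0,0,0,1],[0,0,0.1,0,0,0,1],[0,0,0.1,0,0,0,1]]]'

```text
time_s: 27.15
tool_pos: [0.4844, -0.2451, 0.1606]
tool_rot: [180.0, -0.0, -5.8]
force: [0.3, 0.2, -1.1]
grip_width: 0.031
```

```bash
python3 st.py; python3 - <<'E'
from h import *
c=cam('wrist','w11.png');np.savez('pics/w11.npz',**{k:np.array(c[k]) for k in c})
P=cloud(c)
for y in range(150,266,4): print(y,' '.join('%3.0f'%(P[y,x,2]*1000) for x in range(284,360,3)))
E
```

```text
27.15 q7 -72.9 [ 0.4844 -0.2451  0.1606] [180.   -0.   -5.8] F [ 0.3   0.21 -1.14] T [ 0.074 -0.085 -0.028] 0.031
150  68  66  66  68  66  65  67  67  66  66  67  66  67  66  66  67  66  66  67  67  67  67  67  66  67  66
154  67  66  66  66  66  66  67  66  68  66  68  65  66  66  66  66  67  66  67  66  66  67  66  67  66  67
158  67  66  67  67  66  66  67  66  66  67  67  67  65  67  67  66  67  66  66  67  66  67  66  67  66  67
162  67  66  66  67  67  65  65 323  66  67  66  66  66  66  67  67  66  67  66  66  66  65  66  66  67  66
166  66  67  67  66  67  67  66  66  67  66  65  65  65  66  67  66  67  67  66  65  66  66  66  66  66  67
170  68  67  66  66  67  67  67  67  67  66  67  66  67  68  67  66  67  65  66  66  66  66  66  67  66  68
174  67  67  67  66  66  68  66  67  66  66  66  67  64  66  66  68  65  66  67  67  67  66  66  64  65  66
178  66  66  67  66  66  65  66  66  67  66  67  65  66  67  66  66  65  66  67  67  67  68  66  67  67  66
182  66  67  66  67  66  65  66 323  66  65   4   5   3   3   5  65  66  66  66  66  66  66  67  66  67  66
186  67  66  6
[... 1445 characters left out ...]
  67  67  66  66  66  67  66  66  67  67  66  67  67
242  67  67  67  67  66  67  67  66  67  82  86  88  89  88  87  82  67  66  67  65  66  66  65  65 323  66
246  66  66  67  67  67  66  66  67  86  91  94  96  97  96  95  92  86  66  67  66  68  65  67  66  66  67
250  67  66  66  66  66  66  66  84  96  99 101 100 101 101 100  99  95  87  67  67  66  66  66  67 323  66
254  67  66  66  67  66  67  67  94 100 100 101 100 102 101 101 100 100  96  66  67  66  66  66  67  67  65
258  67  66  66  67  66  66  66 100 101 101 102 104 103 103 102 101 100 100  67  67  67  67  67  68  67  66
262  66  67  67  67  66  66  65 100 100 102 106 110 111 109 108 102 101 100  66  65  66  66  67  67  67  67
```

View pics/w11.png

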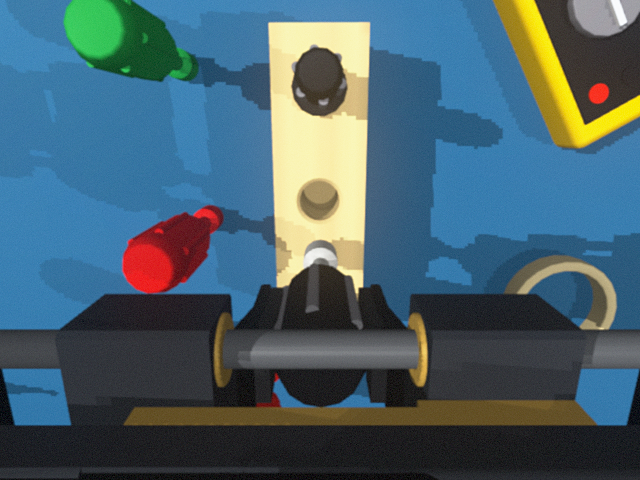

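```bash
python3 - <<'E'
from meas import *
c=dict(np.load('pics/w11.npz'));o=get_obs();P=cloud(c);Z=P[...,2]
m=np.zeros(Z.shape,np.uint8);m[176:226,296:346]=1
hole=((Z<.0625)&(m>0)).astype(np.uint8)
cs,_=cv2.findContours(hole,cv2.RETR_EXTERNAL,cv2.CHAIN_APPROX_NONE);k=max(cs,key=cv2.contourArea)[:,0]
q=np.array([ray(c,p,.066) for p in k]);(cx,cy),r=cv2.minEnclosingCircle((q[:,:2]*1000).astype(np.float32));h=np.array([cx,cy])/1000
print('hole',h,r)
for zm in (.0795,.081):
    pts=[]
    sock=(Z>zm)&(Z<zm+.04)
    for col in range(300,341):
        rr=np.nonzero(sock[232:264,col])[0]
        if len(rr) and rr[0]<26: pts.append(ray(c,(col,232+rr[0]-.5),zm))
    pts=np.array(pts)
    s=least_squares(lambda p:np.hypot(pts[:,0]-p[0],pts[:,1]-p[1])-.010,o['tool_pos'][:2],loss='soft_l1',f_scale=.0005)
    d=h-s.x;yaw=np.radians(o['tool_rot'][2]);tx=np.array([np.cos(yaw),np.sin(yaw)]);ty=np.array([np.sin(yaw),-np.cos(yaw)])
    print(zm,len(pts),s.x,np.abs(s.fun).mean(),'move',d@tx*1e3,d@ty*1e3,'off',(s.x-o['tool_pos'][:2])@tx*1e3,(s.x-o['tool_pos'][:2])@ty*1e3)
E
```

```text
hole [ 0.5140437  -0.24790355] 12.264546394348145
0.0795 33 [ 0.48283948 -0.24525406] 0.00013690274045897674 move 31.312469159657027 -0.5024459783727457 off -2.082149642044098 0.03220756077042194
0.081 33 [ 0.48322705 -0.24529491] 0.0001411741317467771 move 30.922757491751465 -0.5041112137002081 off -1.6924379741385358 0.03387279609788419
```

arm_command --targets '[[[0.0155,-0.0005,0,0,0,0,1],[0.031,-0.0005,0,0,0,0,1],[0.031,-0.0005,0,0,0,0,1],[0.031,-0.0005,0,0,0,0,1],[0.031,-0.0005,0.01,0,0,0,1],[0.031,-0.0005,0.02,0,0,0,1],[0.031,-0.0005,0.03,0,0,0,1],[0.031,-0.0005,0.04,0,0,0,1]]]'

```text
time_s: 28.0
tool_pos: [0.5142, -0.2477, 0.1187]
tool_rot: [-180.0, 0.1, -5.8]
force: [0.0, 0.0, -0.7]
grip_width: 0.0314
```

```bash
python3 st.py
```

```text
28.0 q7 -74.7 [ 0.5142 -0.2477  0.1187] [-1.8e+02  1.0e-01 -5.8e+00] F [ 0.03  0.04 -0.71] T [ 0.05  -0.013 -0.017] 0.0314
```

Clean insertion so far. I go down until the handle rests.

arm_command --targets '[[[0,0,0.01,0,0,0,1],[0,0,0.02,0,0,0,1],[0,0,0.026,0,0,0,1],[0,0,0.027,0,0,0,1],[0,0,0.028,0,0,0,1],[0,0,0.028,0,0,0,1]]]'

```text
time_s: 28.6
tool_pos: [0.5153, -0.248, 0.0924]
tool_rot: [180.0, -0.0, -5.8]
force: [-1.2, 0.2, -0.8]
grip_width: 0.0314
```

```bash
python3 st.py
```

```text
28.6 q7 -74.9 [ 0.5153 -0.248   0.0924] [180.   -0.   -5.8] F [-1.18  0.17 -0.78] T [-0.004  0.025 -0.015] 0.0314
```

arm_command --targets '[[[0,0,0.001,0,0,0,1],[0,0,0.002,0,0,0,1],[0,0,0.003,0,0,0,1],[0,0,0.003,0,0,0,1]]]'

```text
time_s: 29.0
tool_pos: [0.5153, -0.248, 0.09]
tool_rot: [180.0, -0.0, -5.8]
force: [-1.8, 0.1, 4.2]
grip_width: 0.0309
```

```bash
python3 st.py
```

```text
29.0 q7 -74.9 [ 0.5153 -0.248   0.09  ] [180.   -0.   -5.8] F [-1.84  0.08  4.22] T [ 0.167  0.412 -0.062] 0.0309
```

arm_command --targets '[[[0,0,-0.001,0,0,0,1],[0,0,-0.001,0,0,0,-0.3],[0,0,-0.001,0,0,0,-0.3],[0,0,-0.001,0,0,0,-0.3],[0,0,-0.001,0,0,0,-0.3],[0,0,-0.02,0,0,0,-0.3],[0,0,-0.06,0,0,0,-0.3],[0,0,-0.1,0,0,0,-0.3],[0,0,-0.14,0,0,0,-0.3],[0,0,-0.14,0,0,0,-0.3]]]'

```text
time_s: 30.0
tool_pos: [0.5182, -0.2491, 0.2358]
tool_rot: [179.8, -0.6, -5.8]
force: [1.0, -0.1, -0.2]
grip_width: 0.0568
```

arm_command --targets '[[[-0.05,0,-0.03,0,0,0,-0.3],[-0.05,0,-0.03,0,0,0,-0.3],[-0.05,0,-0.03,0,0,0,-0.3]]]'

```text
time_s: 30.3
tool_pos: [0.4648, -0.2434, 0.26]
tool_rot: [179.9, -0.1, -5.9]
force: [0.5, -0.1, -0.7]
grip_width: 0.0568
```

```bash
python3 st.py; python3 - <<'E'
from h import *
for n in ['wrist','side','scene']:
    c=cam(n,n+'12.png');P=cloud(c);img=c['img'].astype(int)
    dark=(img.max(-1)<(80 if n=='wrist' else 70))&(P[...,2]>.1)&(P[...,2]<.19)&(c['z_map']>0)
    nn,lab,st,ce=cv2.connectedComponentsWithStats(dark.astype(np.uint8))
    for k in range(1,nn):
        if st[k,4]>80:
            q=P[lab==k]
            if q[:,0].mean()>.4:
                zt=np.percentile(q[:,2],97);t=q[q[:,2]>zt-.004];print(n,ce[k].round(),st[k,4],zt.round(4),'all',q.mean(0).round(3),'top',t.mean(0).round(4))
E
```

```text
30.3 q7 -71.5 [ 0.4648 -0.2434  0.26  ] [ 1.799e+02 -1.000e-01 -5.900e+00] F [ 0.52 -0.13 -0.69] T [-0.005 -0.    -0.026] 0.0568
wrist [319.  65.] 383 0.142 all [ 0.575 -0.254  0.135] top [ 0.5779 -0.2555  0.1403]
wrist [320. 163.] 560 0.1372 all [ 0.515 -0.249  0.134] top [ 0.5126 -0.2496  0.1355]
wrist [319. 253.] 715 0.1424 all [ 0.452 -0.242  0.135] top [ 0.4493 -0.2414  0.141 ]
side [281. 293.] 163 0.1418 all [ 0.448 -0.25   0.126] top [ 0.4484 -0.2464  0.1406]
side [316. 296.] 310 0.1372 all [ 0.513 -0.259  0.124] top [ 0.5137 -0.2531  0.136 ]
side [351. 294.] 170 0.1421 all [ 0.578 -0.262  0.127] top [ 0.5797 -0.259   0.1407]
scene [501.  85.] 594 0.1474 all [0.446 0.756 0.125] top [0.4472 0.7559 0.1461]
scene [202. 256.] 122 0.1413 all [ 0.457 -0.243  0.126] top [ 0.4526 -0.2428  0.1392]
scene [213. 280.] 217 0.1361 all [ 0.524 -0.25   0.126] top [ 0.5188 -0.2496  0.1344]
scene [226. 303.] 115 0.141 all [ 0.589 -0.256  0.127] top [ 0.5849 -0.2551  0.1392]
```

View pics/wrist12.png

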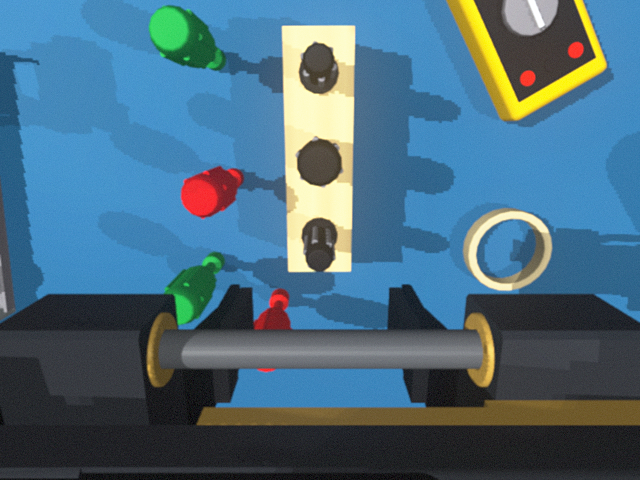

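View pics/side12.png

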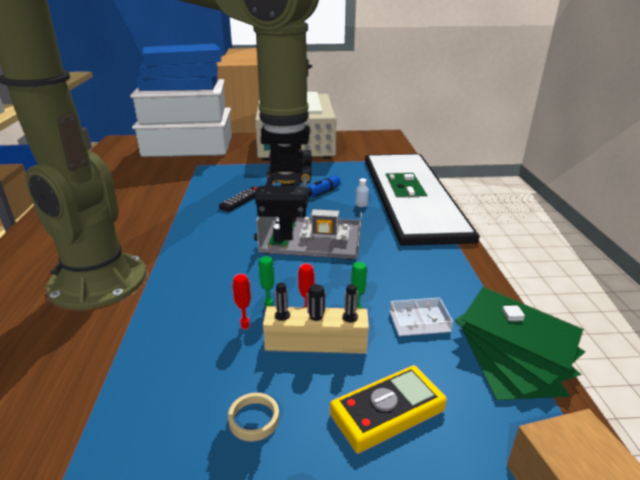

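```bash
python3 -c "
from h import *
print(sign_off())"
```

```text
the job is handed in; nothing more can be done
None
```

The screw should now have cut about one full turn of thread, and the nut driver is back upright in the rack's middle hole. I handed the job in at about 30 s. I could not see the cut itself (the `bite` joint), so that part is inferred from push, torque and angle.

- **Turning the screw:** I fitted the driver over the standing screw at the transformer's front-left corner (supply x = −19, y = +27 mm). I turned it clockwise 105°, let it stand while I re-gripped, then turned another 268°, so 373° in all less a few degrees of socket play.
- **Push and torque:** The push read 15–17 N (about 16–18 N after the sensor's offset), clear of the 6–12 N and 28 N limits. The tool sinking about 2–3 mm under the push fits that roughly. Torque while turning read roughly 0.05–0.13 N m, around the 0.08 N m expected for cutting. The handle did not slip in the grip on the second stroke; I did not check the first.
- **Driver back in the rack:** The last pictures show it upright, its handle top at 0.136–0.137 m and within about 2 mm of where it stood at the start. The gripper is clear of everything.
- **Everything else:** The other two rack tools are where they were. The remaining bench items and the red and green look-alikes that show in the last side and wrist views look undisturbed.
- **Disagreements:** The cameras differed by 2–4 mm on absolute positions, so I lined up the socket by its offset from the screw and the hole in the wrist picture. A sideways force of up to about 5 N appeared while pressing; I left it alone because the socket stayed seated.

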